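# Hook a lost post collar out from under the drying rack

### The arm

A 6-joint arm with a two-finger parallel gripper is mounted at the origin on the work surface. World frame = base frame: x ahead of the robot, y to its left, z up, the work surface at z = 0. Lengths are in m, angles in degrees, forces in N, time in s.
With the tool pointing down it reaches from about 0.275 to 0.825 m from the base axis. Payload 4.9 kg.
Tool frame: the origin (TCP) lies at the very end of the fingers, on their centre line; the grasp point (between the pads) lies 19 mm behind it; z points along the fingers, x is the direction in which the jaws open and shut, and the axes are right-handed (so a half turn about z gives the same grasp; the last joint's range is limited). The gripper opens to 85 mm and grips with 20 to 120 N. Pads are 22 mm wide; open, the fingers measure 114 mm over their backs; the gripper's body (76 mm by 85 mm) begins 54 mm behind the grasp point. The pads swing forward as they close: fully open they stand 13 mm farther back than shut.
Start: joints at [-72.72, 18.69, -11.035, 60.275, 0, 82.311], TCP at [0.232, -0.499, 0.231] pointing down, gripper open.
Joint ranges: [-152.03, 152.03], [-55.5, 102.48], [-74.3, 77.21], [-110.64, 120.58], [-84.22, 78.4], [-180, 180]. Speed limits (degrees/s): [147.25, 147.25, 180, 180, 180, 180].

### API

Orientations are given as [roll, pitch, yaw] about the fixed x, y, z axes, in that order (R = Rz(yaw) Ry(pitch) Rx(roll)).
In Python, from station import manip gives the robot as it stands. The module is installed in compiled form; this text tells all that it offers.
- The arm moves only by the tool servo_tool, never from a script. Its arguments are lists of equal length, an entry for each row: "dp": the shift along the tool's x, y, z in mm, a list of three; "spin": the turn about the tool's z in rad. A call has exactly 8 rows; each row shifts and turns the pose as measured when the row begins, along the tool's axes as they then stand; what a row does not reach is not made up. A row lasts 1/8 s, in which the tool goes at most 62.5 mm and 10.7 degrees, less where a joint would pass 70% of its speed; a pose out of reach is approached as far as the arm can. A call with a gripper value outside its range is refused whole. "claw" is the opening, from 0 (shut) to 1 (fully open), set as the call begins (left out, the last holds). The fingers move at their own pace and stop on an object; "squeeze" is the grip in N (left out, the last holds). Time passes only in rows, so rows that do not move let the fingers close, or fill a call up. It gives the time, the measured TCP pose, the force and the opening at its end, in the units of the state.
- manip.read_state(): the state, without advancing time (a new reading comes with each control period).
- manip.grab_frame(name): name is "scene" or "top"; returns a dict with "frame" (384x512x3 uint8, red, green, blue), "z_map" (384x512 float32, m along the optical axis (not along the pixel's ray), 0 where there is no reading), "fovy" (degrees; the focal length in pixels is half the picture's height over the tangent of half this angle, whatever the lens; pixels are square), "cx", "cy" (the principal point, pixels), "rvec" (rotation vector, rad) and "tvec" (3), from world to camera coordinates, as OpenCV has them. Camera axes: x right, y down, z forward; pixel columns grow to the right and rows downward; lengths in m; the calibration is good to about 2 mm. A picture is of the moment at which its call begins.
- manip.sign_off(): hands the job in, once; it reports no verdict.
The state is a dict: "time": time; "joint_pos": joint angles; "qd": joint speeds; "tau": joint torques, N m; "position": TCP position; "ee_rot": TCP orientation; "wrist_force": force on the tool from outside, world axes, zero at the start; "moment": the same for the moment, N m; "gripper_width": finger opening in m.
Only numpy, scipy, OpenCV 4.12 (cv2) and the standard library are available. Lean on these libraries where they do the work, as an engineer would, in place of code of your own. Each camera call takes 0.05 s, during which the arm holds its last target. There are 200 camera calls.

### The job

The steel collar of the microscope stand lies under the wire rack, where fingers cannot get at it. Pick up the hook, drag the collar gently out until it is wholly clear of the front of the rack, lay the hook back down on the bench in front of the rack, and then pick up the collar and set it (do not drop it) flat in the empty bay of the accessory tray. Leave the rack's jar, slide box and beaker and the eyepiece in the tray where they are.

Things in the scene. Friction and masses are not known exactly. Their poses are not given: they have to be found in the camera images.
- hook_grip (a point): Hook tool's grip point: centre of its black handle, 26 mm above the bench as it stands. x along the tool to the tip, z up. Handle bar x -55 to +40 mm, 18 mm wide (y, flat sides: grip across y), 24 mm tall, 14 mm clear of the bench. Foot plate at x -58 mm, 40 mm wide, 38 mm tall. An 8 mm steel rod runs level at this height to x +130 mm, then straight down to the tip. About 140 g.
- hook_tip (a point): Lowest point of the hook's down-turned, round-ended 8 mm pin: 130 mm ahead of and 26 mm below hook_grip, same axes; 22 mm of pin shows below the rod. At bench height as the tool stands level on its foot plate and this tip.
- collar_mid (a point): Centre of the loose collar, a thick dark steel ring lying flat on the bench under the rack: outer diameter 46 mm, through hole 16 mm diameter, 12 mm thick; this point is half-way up, 6 mm above its underside, z along the hole. Mass about 120 g (varies), friction varies.
- rack: Fixed wire rack; origin at bench height under its centre. x to its back (front edge, nearest the robot, at x -100 mm; back +100), y across (308 mm wide), z up. Top of bars 20 mm apart, underside 62 mm, upper side 70 mm above the bench. Legs only at the corners (x +-100, y +-150 mm, 14 mm rubber feet); open in front and at the back.
- tray_bay (a point): Centre of the floor of the empty bay of the fixed grey accessory tray, z up. Bay 122 mm along x by 109 mm along y inside, walls 18 mm above its floor, floor 4 mm above the bench. The other bay, beyond the divider at y = +56 mm, holds the eyepiece.
- jar: Bystander: small amber jar with white cap, 40 mm diameter, 46 mm tall, standing under the rack beside the collar; origin at the centre of its underside.
- slidebox: Bystander: white slide box 85 x 34 x 30 mm (x, y, z) lying under the rack on the collar's other side; origin at the centre of its underside.
- beaker: Bystander: small glass beaker, 56 mm diameter, 70 mm tall, standing on top of the rack near its back, on its +y half; origin at the centre of its underside.
- eyepiece: Bystander: black microscope eyepiece, 32 mm diameter, 48 mm tall, standing in the tray's other bay; origin at the centre of its underside.
There are look-alikes about, which are no part of the job. Of the things shaped like the part that bears hook_grip, the black one is meant.

How it is judged:
By the outcome, as a careful person would: the job done as asked, in the order asked, and still so for the second after the job is handed in, with the robot touching nothing.
It also fails if it takes over 72 s, if anything falls off the work surface, if the arm or the gripper's body presses on something with over 40 N, if the wrist force passes 120 N, or if a joint passes its speed limit or range.

## Working session

There is one attempt and no reset: what is moved stays moved. The work goes in short steps, Python scripts to look and compute and a tool call to move; the robot and the scene stay as the last step left them, time stands still between calls to the robot, and variables do not carry over. Pictures are saved under pics/ and viewed, about 8 in all and at most 12, crops included, and the job is handed in when it is done.

Besides the shell and the picture viewer there is one more tool, called after "Call:" in YAML: its name, and indented under it one key for each argument. servo_tool: Moves the arm, as the interface text tells. Its arguments: {"type":"object","properties":{"dp":{"type":"array","items":{"type":"array","items":{"type":"number"}}},"spin":{"type":"array","items":{"type":"number"}},"claw":{"type":"number"},"squeeze":{"type":"number"}},"required":["dp","spin"]}

```bash
mkdir -p pics; cat > h.py <<'E'
import numpy as np, cv2
from station import manip
def grab(n):
    d=manip.grab_frame(n); d['f']=192/np.tan(np.radians(d['fovy'])/2)
    d['R']=cv2.Rodrigues(np.array(d['rvec'],float))[0]; d['t']=np.array(d['tvec'],float).ravel()
    d['C']=-d['R'].T@d['t']; return d
def ray(d,u,v):
    r=d['R'].T@np.array([(u-d['cx'])/d['f'],(v-d['cy'])/d['f'],1]); return d['C'],r
def onz(d,u,v,z):
    C,r=ray(d,u,v); return C+r*(z-C[2])/r[2]
def dep(d,u,v):
    C,r=ray(d,u,v); return C+r*float(d['z_map'][int(round(v)),int(round(u))])
def cloud(d):
    v,u=np.mgrid[0:384,0:512]; z=d['z_map']
    p=np.stack([(u-d['cx'])/d['f']*z,(v-d['cy'])/d['f']*z,z],-1)
    P=(p-d['t'])@d['R']; P[z==0]=np.nan; return P
def proj(d,p):
    c=d['R']@np.array(p)+d['t']; return c[:2]/c[2]*d['f']+[d['cx'],d['cy']]
def save(n,im,s=1):
    cv2.imwrite('pics/'+n,cv2.resize(im[...,::-1],None,fx=s,fy=s,interpolation=cv2.INTER_CUBIC))
E
python3 - <<'E'
from h import *
print(manip.read_state())
for n in('scene','top'):
    d=grab(n); save(n+'1.png',d['frame'],1.5); print(n,d['C'],d['f'],d['R'][2],d['cx'],d['cy'])
    np.savez(n+'1.npz',**{k:d[k] for k in('frame','z_map','fovy','cx','cy','rvec','tvec')})
E
```

```text
{'time': 0.0, 'joint_pos': array([-7.27221212e+01,  1.87337198e+01, -1.10909885e+01,  6.02744479e+01,
        1.38404579e-03,  8.23109016e+01]), 'qd': array([ 0.0403951 ,  0.02422688,  0.03007568,  0.12606392,  0.01530556,
       -0.00622509]), 'tau': array([ 1.92931616e-04, -4.43392932e+01,  2.62445819e+01,  1.54659856e-02,
       -3.41613304e-04, -6.19884688e-06]), 'position': array([ 0.23199844, -0.49804444,  0.23049393]), 'ee_rot': array([-1.79985362e+02,  9.80794220e-02, -6.50330115e+01]), 'wrist_force': array([ 0.50680006, -0.27590532,  0.1987007 ]), 'moment': array([ 0.00189761, -0.01655368,  0.03471121]), 'gripper_width': 0.0854304433713136}
scene [1.26664465 0.7309388  0.96097964] 495.81936481491437 [-0.53702299 -0.53302053 -0.65383134] 259.7700537090632 184.53510718745915
top [0.22962169 0.0238826  1.6723419 ] 495.68175590490404 [ 0.1830427  -0.00406491 -0.98309656] 247.54681690343148 198.7074890245302
```

View pics/scene1.png

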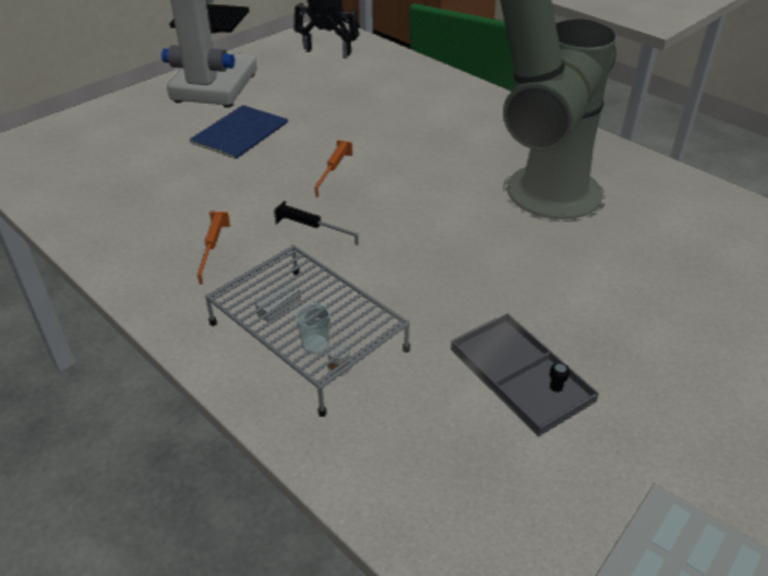

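View pics/top1.png

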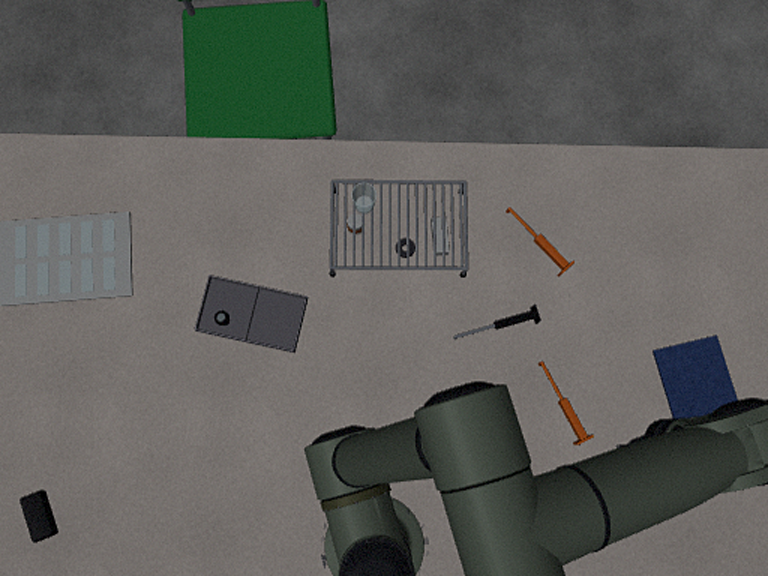

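The scene view (1.5×) shows a black hook with its handle at (300,215) and tip at (357,240). Two orange hooks are at (337,160) and (212,240). In the top view (1.5×) the black hook's foot is at (538,314) and its tip at (457,337); the orange ones are at (540,240) and (567,405). The black hook is the one the text describes. The collar is a ring at (405,247) in the top view, with the jar near (355,225), the slide box at (440,235) and the empty bay at (277,318). One enlarged crop and measurements next.

```bash
python3 - <<'E'
from h import *
T=grab('top'); S=grab('scene')
im=T['frame']; save('crop1.png',im[110:245,200:375],4.4)
for d,n,r in((T,'top',(195,235,295,365)),(S,'scene',(125,170,175,245))):
    g=d['frame'].astype(int); m=np.zeros(g.shape[:2],np.uint8)
    a,b,c,e=r; m[a:b,c:e]=(g.max(2)<45)[a:b,c:e]
    k,l,st,ce=cv2.connectedComponentsWithStats(m)
    i=1+st[1:,4].argmax(); pts=np.argwhere(l==i)[:,::-1].astype(np.float32)
    print(n,st[i],ce[i]); P=cloud(d)[l==i]; print(' z pct',np.nanpercentile(P[:,2],[5,50,95]),'mean',np.nanmean(P,0))
    q=P[(P[:,2]>.03)&(P[:,2]<.045)]; c0=q.mean(0); w,V=np.linalg.eigh(np.cov(q[:,:2].T)); ax=V[:,1]; 
    s=(q-c0)[:,:2]@ax; print(' axis',ax,'range',s.min(),s.max(),'c',c0, len(q))
P=cloud(T)
# dark collar in top
g=im.astype(int)
sub=(g.max(2)<50); sub[:155]=0; sub[176:]=0; sub[:,:255]=0; sub[:,285:]=0
ys,xs=np.nonzero(sub); print('collar px',xs.min(),xs.max(),ys.min(),ys.max(),onz(T,(xs.min()+xs.max())/2,(ys.min()+ys.max())/2,.012)); print('z',np.nanpercentile(P[sub][:,2],[5,25,50,75,95]))
# rack top plane
R=P[115:190,215:318].reshape(-1,3); q=R[(R[:,2]>.055)&(R[:,2]<.085)]; print('rack',np.median(q[:,2]),cv2.minAreaRect(q[:,:2].astype(np.float32)))
E
```

```text
top [329 203  31  16 175] [345.50285714 212.03428571]
 z pct [0.0226116  0.03609203 0.04367903] mean [ 0.49533774 -0.31190254  0.03495321]
 axis [-0.30716197  0.95165725] range -0.048212988562955215 0.05191035872488146 c [ 0.49461798 -0.30826306  0.03680157] 142
scene [183 135  30  17 240] [197.19166667 143.29166667]
 z pct [0.01596984 0.03303205 0.04080515] mean [ 0.50159039 -0.30916299  0.03068593]
 axis [-0.29040154  0.95690488] range -0.047002026509379596 0.052735322755232586 c [ 0.49954745 -0.30776042  0.03674317] 140
collar px 264 276 159 171 [ 0.65856418 -0.05840855  0.012     ]
z [0.00273915 0.00950047 0.01226224 0.01544113 0.01856762]
rack 0.06747638113101322 ((0.6986246705055237, -0.04029262065887451), (0.20937106013298035, 0.3080553114414215), 1.0549627542495728)
```

View pics/crop1.png

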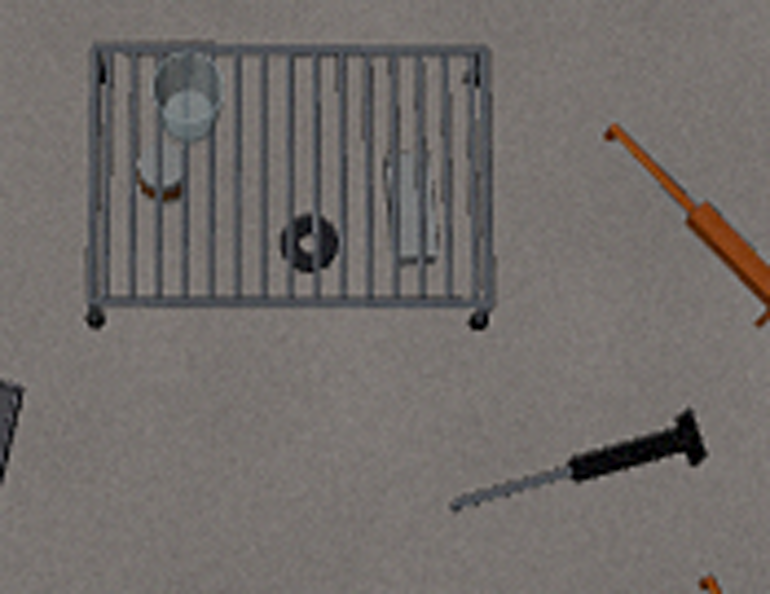

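The crop confirms the black hook: foot at (690,437), tip at (455,506). The collar ring is at (310,243), with the jar on its left and the slide box on its right.

```bash
cat >> h.py <<'E'
def tri(d1,p1,d2,p2):
    A=[]
    C1,r1=ray(d1,*p1);C2,r2=ray(d2,*p2)
    s=np.linalg.lstsq(np.c_[r1,-r2],C2-C1,rcond=None)[0]; a,b=C1+r1*s[0],C2+r2*s[1]
    return (a+b)/2,np.linalg.norm(a-b)
def plan(tgt,yaw,n=8):
    """rows to world TCP target and yaw (deg), tool down"""
    s=manip.read_state(); y0=np.radians(s['ee_rot'][2]); p=np.array(s['position']); d=np.array(tgt)-p
    dy=(np.radians(yaw)-y0+np.pi)%(2*np.pi)-np.pi
    print('t',round(s['time'],2),'pos',p.round(4),'yaw',np.degrees(y0).round(1),'rpy',np.round(s['ee_rot'],1),'F',np.round(s['wrist_force'],1),'spin/row',round(-dy/n,3))
    for i in range(n):
        a=y0+dy*i/n; D=d/n*1000
        print([round(float(np.cos(a)*D[0]+np.sin(a)*D[1]),1),round(float(np.sin(a)*D[0]-np.cos(a)*D[1]),1),round(float(-D[2]),1)],end=' ')
    print()
E
python3 - <<'E'
from h import *
T=grab('top'); S=grab('scene')
def show(d,a,b,c,e,th):
    g=d['frame'].astype(int); bg=cv2.medianBlur(d['frame'],31).astype(int)
    df=(bg-g).sum(2); m=(df>th); o=np.zeros_like(m); o[a:b,c:e]=m[a:b,c:e]
    k,l,st,ce=cv2.connectedComponentsWithStats(o.astype(np.uint8)); i=1+st[1:,4].argmax()
    return np.argwhere(l==i)[:,::-1]
for d,r in((T,(195,235,295,365)),(S,(125,170,175,245))):
    q=show(d,*r,40); print(len(q),q.min(0),q.max(0))
    L=[p for p in q if (p[0]<307 if d is T else p[0]>232)]; print(sorted(map(tuple,np.array(L).tolist())))
p,e=tri(T,(303.5,225),S,(237.5,158.5)); print('tri tip',p,e)
for z in(0,.026,.03): print(z,onz(T,303.2,224.7,z),onz(S,237.5,160.5,z))
g=T['frame'].astype(int); m=(g.max(2)<62).astype(np.uint8); m[:157]=0;m[174:]=0;m[:,:262]=0;m[:,279:]=0
pts=np.argwhere(m)[:,::-1].astype(np.float32); c,r=cv2.minEnclosingCircle(pts); print('collar',c,r,onz(T,*c,.012), 23*T['f']/1700)
print(g[155:176,270-9:270+10].max(2))
print('collar in scene',proj(S,(.6586,-.058,.006)))
P=cloud(S); t=P[200:295,295:400]
for nm,(a,b,c,e) in {'dark':(205,295,295,405)}.items():
    q=P[a:b,c:e].reshape(-1,3); q=q[(q[:,2]>.014)&(q[:,2]<.03)]; print(len(q),cv2.minAreaRect(q[:,:2].astype(np.float32)),np.percentile(q[:,2],[50,95]))
P=cloud(T); q=P[180:238,125:210].reshape(-1,3); q=q[(q[:,2]>.015)&(q[:,2]<.03)]; print(len(q),cv2.minAreaRect(q[:,:2].astype(np.float32)))
E
```

```text
319 [302 202] [360 226]
[(302, 224), (302, 225), (303, 223), (303, 224), (303, 225), (303, 226), (304, 223), (304, 224), (304, 225), (305, 222), (305, 223), (305, 224), (306, 222), (306, 223), (306, 224)]
433 [182 133] [239 163]
[(233, 154), (233, 155), (233, 156), (234, 154), (234, 155), (234, 156), (235, 154), (235, 155), (235, 156), (235, 157), (236, 155), (236, 156), (236, 157), (236, 158), (236, 159), (236, 160), (236, 161), (236, 162), (237, 155), (237, 156), (237, 157), (237, 158), (237, 159), (237, 160), (237, 161), (237, 162), (237, 163), (238, 155), (238, 156), (238, 157), (238, 158), (238, 159), (238, 160), (238, 161), (238, 162), (238, 163), (239, 162)]
tri tip [ 0.45210074 -0.1737352   0.01676739] 0.0021386823600470493
0 [ 0.45465209 -0.17388336  0.        ] [ 4.45157505e-01 -1.83335565e-01  1.11022302e-16]
0.026 [ 0.45115353 -0.17080868  0.026     ] [ 0.46738343 -0.15859921  0.026     ]
0.03 [ 0.45061529 -0.17033565  0.03      ] [ 0.47080281 -0.15479362  0.03      ]
collar (269.8829650878906, 164.58511352539062) 6.802377223968506 [ 0.66003205 -0.0579908   0.012     ] 6.
[... 1305 characters left out ...]
  126]
 [128 119 124 128  93  78  97  38  32  13  67  82 117 115 130 129  93  76
  125]
 [123 121 121 128  92  80 123 127 117 124  93  87 128 124 125 133  91  81
  135]
 [122 123 125 130  95  75 127 125 124 130  95  78 123 122 122 129  90  73
  127]
 [121 120 118 126  87  80 125 125 125 134  95  76 125 124 123 132  90  79
  133]
 [125 123 126 129  87  77 122 131 126 131  95  77 130 127 124 131  96  75
  131]]
collar in scene [212.08911409 212.20848185]
799 ((0.4991074800491333, 0.2853250503540039), (0.23365387320518494, 0.13484445214271545), 78.70492553710938) [0.01947084 0.02390693]
333 ((0.4996762275695801, 0.2882421016693115), (0.23087483644485474, 0.13063597679138184), 78.57893371582031)
```

```bash
python3 - <<'E'
from h import *
plan((.494,-.307,.10),16.9,8)
E
```

```text
t 0.3 pos [ 0.2321 -0.4984  0.231 ] yaw -65.0 rpy [-180.    0.  -65.] F [-0.8  0.   0.3] spin/row -0.179
[-7.9, -39.8, 16.4] [-0.7, -40.5, 16.4] [6.5, -40.0, 16.4] [13.6, -38.2, 16.4] [20.1, -35.2, 16.4] [26.1, -31.1, 16.4] [31.2, -25.9, 16.4] [35.3, -20.0, 16.4]
```

Call:
servo_tool:
  dp:
    - [-8, -40, 16]
    - [-1, -40, 16]
    - [6, -40, 16]
    - [14, -38, 16]
    - [20, -35, 16]
    - [26, -31, 16]
    - [31, -26, 16]
    - [35, -20, 16]
  spin: [-0.18, -0.18, -0.18, -0.18, -0.18, -0.18, -0.18, -0.18]
  claw: 0.6

```text
time: 1.3
position: [0.4949, -0.2998, 0.1003]
ee_rot: [179.7, -0.0, 19.8]
wrist_force: [0.2, -0.8, 0.3]
gripper_width: 0.0511
```

```bash
python3 - <<'E'
from h import *
plan((.494,-.307,.06),16.9,8)
print(manip.read_state()['gripper_width'])
E
```

```text
t 1.3 pos [ 0.4949 -0.2998  0.1003] yaw 19.8 rpy [179.7  -0.   19.8] F [ 0.2 -0.8  0.3] spin/row 0.006
[-0.4, 0.8, 5.0] [-0.4, 0.8, 5.0] [-0.4, 0.8, 5.0] [-0.4, 0.8, 5.0] [-0.4, 0.8, 5.0] [-0.4, 0.8, 5.0] [-0.4, 0.8, 5.0] [-0.4, 0.8, 5.0] 
0.05108655206738304
```

Call:
servo_tool:
  dp:
    - [-2, 4, 5]
    - [-1, 3, 15]
    - [0, 0, 20]
    - [0, 0, 20]
    - [0, 0, 18]
    - [0, 0, 10]
    - [0, 0, 2]
    - [0, 0, 0]
  spin: [0.03, 0.02, 0, 0, 0, 0, 0, 0]

```text
time: 2.3
position: [0.4915, -0.3114, 0.005]
ee_rot: [179.7, 0.1, 16.1]
wrist_force: [0.3, 0.3, -0.3]
gripper_width: 0.0511
```

```bash
python3 - <<'E'
from h import *
plan((.494,-.307,.01),16.9,2)
S=grab('scene'); save('s2.png',S['frame'][60:200,150:290],4.2)
E
```

```text
t 2.3 pos [ 0.4915 -0.3114  0.005 ] yaw 16.1 rpy [1.797e+02 1.000e-01 1.610e+01] F [ 0.3  0.3 -0.3] spin/row -0.007
[1.8, -1.8, -2.5] [1.9, -1.8, -2.5]
```

View pics/s2.png

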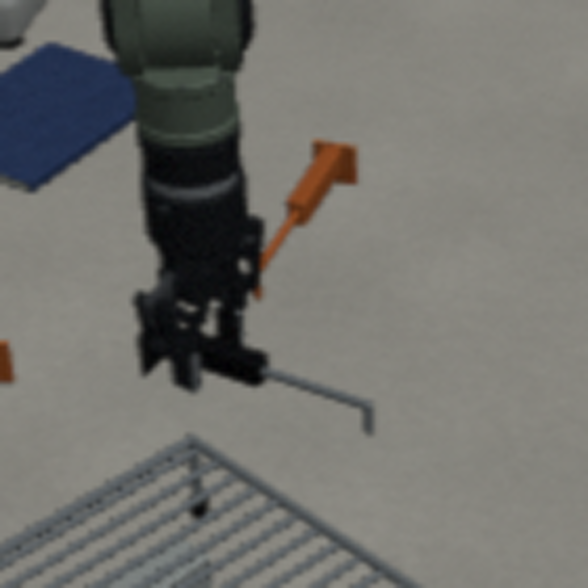

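The crop shows the fingers on both sides of the black handle at (200,350), with the rod and tip at (370,430) undisturbed. Closing.

Call:
servo_tool:
  dp:
    - [2, -2, -4]
    - [0, -1, -1]
    - [0, 0, 0]
    - [0, 0, 0]
    - [0, 0, 0]
    - [0, 0, 0]
    - [0, 0, 0]
    - [0, 0, 0]
  spin: [-0.01, 0, 0, 0, 0, 0, 0, 0]
  claw: 0
  squeeze: 60

```text
time: 3.35
position: [0.4935, -0.3079, 0.0117]
ee_rot: [179.6, -0.0, 16.8]
wrist_force: [-0.0, 0.0, -0.4]
gripper_width: 0.017
```

Call:
servo_tool:
  dp:
    - [0, 0, -10]
    - [0, 0, -20]
    - [0, 0, -20]
    - [0, 0, -20]
    - [0, 0, -20]
    - [0, 0, -5]
    - [0, 0, 0]
    - [0, 0, 0]
  spin: [0, 0, 0, 0, 0, 0, 0, 0]

```text
time: 4.35
position: [0.4929, -0.3071, 0.1118]
ee_rot: [179.6, -0.0, 16.8]
wrist_force: [0.9, 1.3, -1.7]
gripper_width: 0.0173
```

```bash
python3 - <<'E'
from h import *
plan((.46,-.2,.14),-90,8)
print(manip.read_state()['gripper_width'])
E
```

```text
t 4.35 pos [ 0.4929 -0.3071  0.1118] yaw 16.8 rpy [179.6  -0.   16.8] F [ 0.9  1.3 -1.7] spin/row 0.233
[-0.1, -14.0, -3.5] [-3.3, -13.6, -3.5] [-6.4, -12.5, -3.5] [-9.1, -10.7, -3.5] [-11.3, -8.3, -3.5] [-12.9, -5.5, -3.5] [-13.8, -2.3, -3.5] [-14.0, 0.9, -3.5] 
0.017291485404710743
```

Call:
servo_tool:
  dp:
    - [0, -14, 0]
    - [-3, -14, 0]
    - [-6, -13, 0]
    - [-9, -11, 0]
    - [-11, -8, 0]
    - [-13, -5, 0]
    - [-14, -2, 0]
    - [-14, 1, 0]
  spin: [0.18, 0.18, 0.18, 0.18, 0.18, 0.18, 0.18, 0.18]

```text
time: 5.35
position: [0.4381, -0.2019, 0.1043]
ee_rot: [179.6, 0.2, -68.5]
wrist_force: [0.0, 0.6, -1.5]
gripper_width: 0.017
```

```bash
python3 - <<'E'
from h import *
plan((.42,-.17,.06),-90,6)
E
```

```text
t 5.35 pos [ 0.4381 -0.2019  0.1043] yaw -68.5 rpy [179.6   0.2 -68.5] F [ 0.   0.6 -1.5] spin/row 0.062
[-6.0, 0.9, 7.4] [-6.0, 1.2, 7.4] [-5.9, 1.6, 7.4] [-5.8, 2.0, 7.4] [-5.7, 2.3, 7.4] [-5.5, 2.7, 7.4]
```

Call:
servo_tool:
  dp:
    - [-6, 1, 7]
    - [-6, 1, 7]
    - [-6, 2, 7]
    - [-6, 2, 7]
    - [-6, 2, 7]
    - [-4, 2, 5]
    - [0, 0, 2]
    - [0, 0, 0]
  spin: [0.07, 0.07, 0.07, 0.06, 0.06, 0.03, 0, 0]

```text
time: 6.35
position: [0.4161, -0.1666, 0.0569]
ee_rot: [179.1, 0.3, -89.8]
wrist_force: [0.5, 0.1, -1.1]
gripper_width: 0.0171
```

```bash
python3 - <<'E'
from h import *
s=manip.read_state(); print(s['position'],s['ee_rot'],s['joint_pos'])
T=grab('top'); S=grab('scene')
p=s['position']; 
for d,n in((T,'T'),(S,'S')): 
    tp=np.array(p)+[.14,0,-.01]; u=proj(d,tp); print(n,u)
    x,y=u.astype(int); c=d['frame'][y-30:y+30,x-38:x+38]; c=cv2.resize(c,None,fx=5,fy=5,interpolation=cv2.INTER_NEAREST); 
    globals()[n+'c']=c; print('crop origin',x-38,y-30)
save('tip.png',np.hstack([Tc,Sc]))
E
```

```text
[ 0.4161139  -0.16657543  0.05688034] [179.07789914   0.31530442 -89.83421381] [-31.12413845  20.92058741 -37.89999739  32.13115003  -0.20948306
 148.70927798]
T [302.57510491 192.72117996]
crop origin 264 162
S [213.41387715 166.8566477 ]
crop origin 175 136
```

View pics/tip.png

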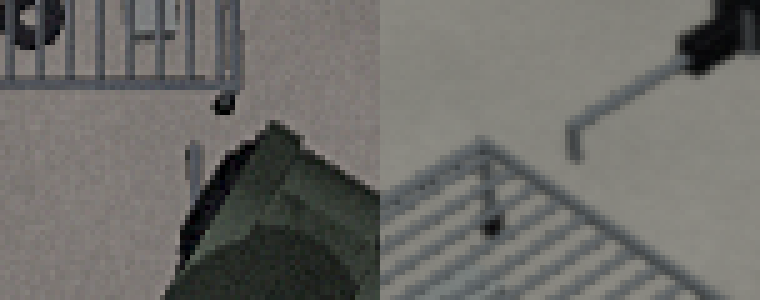

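```bash
python3 - <<'E'
from h import *
T=grab('top'); S=grab('scene')
g=T['frame'][184:204,296:310].astype(int).sum(2); print(g)
g=S['frame'][156:172,206:222].astype(int).sum(2); print(g)
for z in(.073,.075): print(onz(T,302.3,189.7,z))
for z in(.043,.045,.047,.05): print(z,onz(S,213.6,168,z))
print(tri(T,(302.3,190.3),S,(213.5,161)))
print('collar',[onz(T,269.7,v,.006) for v in(164.7,165)])
E
```

```text
[[373 369 367 361 379 371 353 366 354 372 358  77   0   0]
 [373 363 356 364 348 362 347 363 369 361 372 330 366 362]
 [367 350 371 371 350 370 358 384 361 364 377 365 388 379]
 [354 369 364 360 359 355 340 354 359 353 360 354 362 368]
 [375 366 374 371 365 341 354 356 356 358 361 361 353 361]
 [357 369 365 354 367 372 364 372 369 372 359 355 358 358]
 [343 360 359 360 369 392 281 247 372 376 359 363 369 355]
 [363 353 365 369 373 321 268 225 298 367 371 363 379 374]
 [351 348 372 376 379 203 260 244 284 354 355 379 399 247]
 [367 374 355 363 386 240 262 249 294 369 360 383 339  61]
 [372 370 357 364 352 345 263 245 288 385 369 406 118  19]
 [356 358 365 359 364 384 253 250 272 378 393 267  20   0]
 [375 357 363 371 365 359 267 248 294 395 313  79  14   2]
 [369 363 353 375 382 371 253 259 314 427 168  25  54  50]
 [363 365 375 355 372 368 265 260 258 264  15  54  23  16]
 [381 363 361 347 368 376 255 269 160  87  11  53  32  63]
 [361 372 363 347 381 381 281 280  84  14  29  38  80  43]
 [368 373 353 355 381 374 268 224  48   0  20  77  51 138]
 [365 360 359 351 377 385 288 106  33 
[... 892 characters left out ...]
97 396 399 396 393 378 341 361 381 391 390 387 388 391 391]
 [377 394 396 397 397 394 391 387 388 393 389 384 386 388 390 388]
 [324 369 386 390 391 390 390 396 396 391 387 380 381 390 394 393]
 [267 310 346 375 389 394 396 397 399 393 387 384 389 386 387 393]]
[ 0.5610039  -0.16263618  0.073     ]
[ 0.5605895  -0.16240294  0.075     ]
0.043 [ 0.55624274 -0.16593891  0.043     ]
0.045 [ 0.55779049 -0.16398489  0.045     ]
0.047 [ 0.55933824 -0.16203086  0.047     ]
0.05 [ 0.56165987 -0.15909982  0.05      ]
(array([ 0.55855683, -0.16213439,  0.07274585]), np.float64(0.0013909708315991416))
collar [array([ 0.66116495, -0.05765639,  0.006     ]), array([ 0.66009407, -0.05766638,  0.006     ])]
```

Tip measured: the top view gives a rod end at (302.8,189.5) and the scene view gives a pin bottom at (213.6,168). Both put it at (0.557, −0.164, 0.045), so its offset from the TCP is (+0.141, +0.0025, −0.012).

Call:
servo_tool:
  dp:
    - [-14, 2, 3]
    - [-14, 2, 4]
    - [-14, 2, 4]
    - [-14, 2, 4]
    - [-14, 2, 4]
    - [-14, 2, 3]
    - [-14, 2, 2]
    - [-5, 0, 0]
  spin: [0, 0, 0, 0, 0, 0, 0, 0]

```text
time: 7.55
position: [0.4001, -0.0556, 0.0325]
ee_rot: [179.1, 0.3, -89.8]
wrist_force: [0.7, 0.2, -0.7]
gripper_width: 0.0169
```

```bash
python3 - <<'E'
from h import *
plan((.5195,-.060,.032),-90,7)
E
```

```text
t 7.55 pos [ 0.4001 -0.0556  0.0325] yaw -89.8 rpy [179.1   0.3 -89.8] F [ 0.7  0.2 -0.7] spin/row 0.001
[0.7, -17.1, 0.1] [0.7, -17.1, 0.1] [0.7, -17.1, 0.1] [0.7, -17.1, 0.1] [0.7, -17.1, 0.1] [0.6, -17.1, 0.1] [0.6, -17.1, 0.1]
```

Call:
servo_tool:
  dp:
    - [3, -5, 0]
    - [2, -15, 0]
    - [0, -20, 0]
    - [0, -20, 0]
    - [0, -20, 0]
    - [0, -18, 0]
    - [0, -12, 0]
    - [0, -4, 0]
  spin: [0, 0, 0, 0, 0, 0, 0, 0]

```text
time: 8.55
position: [0.527, -0.0653, 0.0316]
ee_rot: [179.6, 0.1, -90.1]
wrist_force: [0.3, 0.3, -1.4]
gripper_width: 0.0168
```

Call:
servo_tool:
  dp:
    - [0, 0, 0]
    - [0, 0, 0]
    - [0, 0, 0]
    - [0, 0, 0]
    - [0, 0, 0]
    - [0, 0, 0]
    - [0, 0, 0]
    - [0, 0, 0]
  spin: [0, 0, 0, 0, 0, 0, 0, 0]

```text
time: 9.55
position: [0.5251, -0.0652, 0.0315]
ee_rot: [179.4, 0.2, -90.1]
wrist_force: [-1.0, -0.5, -1.3]
gripper_width: 0.0167
```

```bash
python3 - <<'E'
from h import *
plan((.5195,-.060,.032),-90,1)
T=grab('top'); save('in1.png',T['frame'][140:200,225:313],8); 
E
```

```text
t 9.55 pos [ 0.5251 -0.0652  0.0315] yaw -90.1 rpy [179.4   0.2 -90.1] F [-1.  -0.5 -1.3] spin/row -0.002
[-5.2, 5.6, -0.5]
```

View pics/in1.png

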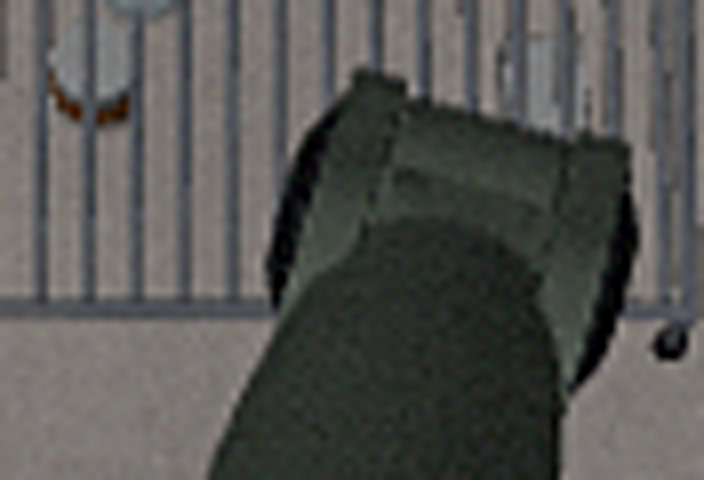

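The arm hides the collar here, as expected, so I'm finishing the alignment from the measured offset.

Call:
servo_tool:
  dp:
    - [-3, 3, 0]
    - [-2, 2, 0]
    - [-1, 1, 0]
    - [0, 0, 0]
    - [0, 0, 0]
    - [0, 0, 0]
    - [0, 0, 0]
    - [0, 0, 0]
  spin: [0, 0, 0, 0, 0, 0, 0, 0]

```text
time: 10.6
position: [0.5187, -0.0587, 0.0316]
ee_rot: [179.4, 0.2, -90.1]
wrist_force: [0.2, 0.4, -1.7]
gripper_width: 0.0168
```

```bash
python3 - <<'E'
from h import *
plan((.5195,-.0595,.015),-90,1)
E
```

```text
t 10.6 pos [ 0.5187 -0.0587  0.0316] yaw -90.1 rpy [179.4   0.2 -90.1] F [ 0.2  0.4 -1.7] spin/row -0.002
[0.8, -0.8, 16.6]
```

Call:
servo_tool:
  dp:
    - [1, -1, 2]
    - [0, 0, 2]
    - [0, 0, 2]
    - [0, 0, 2]
    - [0, 0, 2]
    - [0, 0, 1]
    - [0, 0, 0]
    - [0, 0, 0]
  spin: [0, 0, 0, 0, 0, 0, 0, 0]

```text
time: 11.6
position: [0.5196, -0.0598, 0.0196]
ee_rot: [179.4, 0.2, -90.1]
wrist_force: [0.8, 0.2, -1.4]
gripper_width: 0.0167
```

Call:
servo_tool:
  dp:
    - [0, 0, 1]
    - [0, 0, 1]
    - [0, 0, 1]
    - [0, 0, 1]
    - [0, 0, 0]
    - [0, 0, 0]
    - [0, 0, 0]
    - [0, 0, 0]
  spin: [0, 0, 0, 0, 0, 0, 0, 0]

```text
time: 12.6
position: [0.5196, -0.0598, 0.0155]
ee_rot: [179.4, 0.2, -90.1]
wrist_force: [-0.3, 0.5, -0.5]
gripper_width: 0.0172
```

Call:
servo_tool:
  dp:
    - [0, 2, 0]
    - [0, 3, 0]
    - [0, 4, 0]
    - [0, 4, 0]
    - [0, 4, 0]
    - [0, 4, 0]
    - [0, 4, 0]
    - [0, 4, 0]
  spin: [0, 0, 0, 0, 0, 0, 0, 0]

```text
time: 13.6
position: [0.4891, -0.0599, 0.0159]
ee_rot: [179.5, 0.2, -90.1]
wrist_force: [1.6, 0.1, -1.5]
gripper_width: 0.0168
```

```bash
python3 - <<'E'
from h import *
s=manip.read_state();print(s['position'],s['wrist_force'],s['moment'],s['ee_rot'])
E
```

```text
[ 0.48909519 -0.05985503  0.01594788] [ 1.58814738  0.14753927 -1.5358342 ] [ 0.01157659 -0.0618591  -0.02081416] [ 1.79486370e+02  1.54017694e-01 -9.00973217e+01]
```

Call:
servo_tool:
  dp:
    - [0, 5, 0]
    - [0, 6, 0]
    - [0, 6, 0]
    - [0, 6, 0]
    - [0, 6, 0]
    - [0, 6, 0]
    - [0, 6, 0]
    - [0, 4, 0]
  spin: [0, 0, 0, 0, 0, 0, 0, 0]

```text
time: 14.6
position: [0.4408, -0.0597, 0.0165]
ee_rot: [179.5, 0.2, -90.1]
wrist_force: [-0.2, 0.0, -1.4]
gripper_width: 0.0165
```

Call:
servo_tool:
  dp:
    - [0, 5, 0]
    - [0, 6, 0]
    - [0, 6, 0]
    - [0, 6, 0]
    - [0, 6, 0]
    - [0, 6, 0]
    - [0, 4, 0]
    - [0, 2, 0]
  spin: [0, 0, 0, 0, 0, 0, 0, 0]

```text
time: 15.6
position: [0.3969, -0.0597, 0.017]
ee_rot: [179.5, 0.1, -90.1]
wrist_force: [0.5, -0.2, -2.2]
gripper_width: 0.0173
```

```bash
python3 - <<'E'
from h import *
s=manip.read_state();print(s['position'],s['wrist_force'],s['ee_rot'])
S=grab('scene'); save('s3.png',S['frame'][110:300,100:350],3); T=grab('top')
x,y=proj(S,np.array(s['position'])+[.141,.002,0]); print(x,y)
E
```

```text
[ 0.39693171 -0.05970803  0.01702031] [ 0.45271918 -0.17334462 -2.24996317] [ 1.79516583e+02  1.46127924e-01 -9.01043132e+01]
243.65580490492607 188.92716739210013
```

View pics/s3.png

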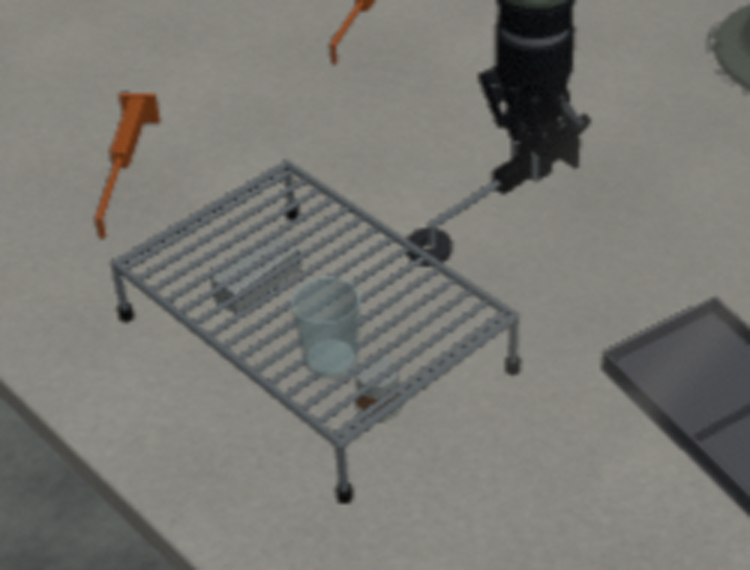

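The collar is hooked, with the pin in its hole at (430,240), and is coming out past the rack's front edge. I'll pull it a bit further.

Call:
servo_tool:
  dp:
    - [0, 5, 1]
    - [0, 7, 1]
    - [0, 7, 0]
    - [0, 7, 0]
    - [0, 7, 0]
    - [0, 7, 0]
    - [0, 5, 0]
    - [0, 2, 0]
  spin: [0, 0, 0, 0, 0, 0, 0, 0]

```text
time: 16.7
position: [0.3482, -0.0599, 0.0157]
ee_rot: [179.7, 0.1, -90.1]
wrist_force: [0.1, 0.3, -2.1]
gripper_width: 0.0169
```

Call:
servo_tool:
  dp:
    - [0, 0, -2]
    - [0, 0, -4]
    - [0, 0, -5]
    - [0, 0, -6]
    - [0, 0, -8]
    - [0, 0, -10]
    - [0, 0, -10]
    - [0, 0, -5]
  spin: [0, 0, 0, 0, 0, 0, 0, 0]

```text
time: 17.7
position: [0.3475, -0.0597, 0.0691]
ee_rot: [179.5, 0.1, -90.1]
wrist_force: [0.4, -1.1, -1.6]
gripper_width: 0.017
```

```bash
python3 - <<'E'
from h import *
s=manip.read_state();print(s['joint_pos'])
plan((.40,-.19,.05),-90,7)
S=grab('scene'); g=S['frame'].astype(int); 
a=proj(S,(.49,-.058,.006)); print(a)
x,y=a.astype(int); m=np.zeros(g.shape[:2],np.uint8); m[y-15:y+16,x-20:x+21]=(g.max(2)<60)[y-15:y+16,x-20:x+21]
k,l,st,ce=cv2.connectedComponentsWithStats(m);print(st[1:],[onz(S,*c,.006) for c in ce[1:]])
E
```

```text
[-2.17606509e+01  1.09216051e+01 -5.06309910e+01  2.89207688e+01
 -4.53315144e-02  1.58327374e+02]
t 17.7 pos [ 0.3475 -0.0597  0.0691] yaw -90.1 rpy [ 1.795e+02  1.000e-01 -9.010e+01] F [ 0.4 -1.1 -1.6] spin/row -0.0
[18.6, -7.5, 2.7] [18.6, -7.5, 2.7] [18.6, -7.5, 2.7] [18.6, -7.5, 2.7] [18.6, -7.5, 2.7] [18.6, -7.5, 2.7] [18.6, -7.5, 2.7] 
[255.41907228 184.10828025]
[[248 179  14  11 127]] [array([ 0.49159373, -0.06012734,  0.006     ])]
```

Call:
servo_tool:
  dp:
    - [15, -6, 0]
    - [20, -8, 0]
    - [20, -8, 2]
    - [20, -8, 4]
    - [20, -8, 4]
    - [20, -8, 4]
    - [13, -6, 3]
    - [3, -2, 2]
  spin: [0, 0, 0, 0, 0, 0, 0, 0]

```text
time: 18.75
position: [0.4049, -0.2008, 0.0475]
ee_rot: [179.6, 0.1, -90.1]
wrist_force: [-0.4, 0.7, -1.5]
gripper_width: 0.0169
```

Call:
servo_tool:
  dp:
    - [0, 0, 8]
    - [0, 0, 8]
    - [0, 0, 6]
    - [0, 0, 4]
    - [0, 0, 3]
    - [0, 0, 2]
    - [0, 0, 1]
    - [0, 0, 0]
  spin: [0, 0, 0, 0, 0, 0, 0, 0]

```text
time: 19.75
position: [0.4035, -0.1983, 0.013]
ee_rot: [179.5, 0.2, -90.0]
wrist_force: [0.5, -0.4, -1.9]
gripper_width: 0.0167
```

Call:
servo_tool:
  dp:
    - [0, 0, 1]
    - [0, 0, 0.5]
    - [0, 0, 0]
    - [0, 0, 0]
    - [0, 0, 0]
    - [0, 0, 0]
    - [0, 0, 0]
    - [0, 0, 0]
  spin: [0, 0, 0, 0, 0, 0, 0, 0]

```text
time: 20.75
position: [0.4037, -0.1985, 0.0119]
ee_rot: [179.5, 0.2, -90.0]
wrist_force: [0.4, 0.5, -0.9]
gripper_width: 0.0172
```

Call:
servo_tool:
  dp:
    - [0, 0, 0]
    - [0, 0, 0]
    - [0, 0, 0]
    - [0, 0, 0]
    - [0, 0, 0]
    - [0, 0, 0]
    - [0, 0, 0]
    - [0, 0, 0]
  spin: [0, 0, 0, 0, 0, 0, 0, 0]
  claw: 0.5

```text
time: 21.75
position: [0.4043, -0.1989, 0.0122]
ee_rot: [179.6, 0.1, -90.0]
wrist_force: [-1.0, -0.6, 0.5]
gripper_width: 0.0426
```

Call:
servo_tool:
  dp:
    - [0, 0, -5]
    - [0, 0, -15]
    - [0, 0, -25]
    - [0, 0, -25]
    - [0, 0, -25]
    - [0, 0, -15]
    - [0, 0, -5]
    - [0, 0, 0]
  spin: [0, 0, 0, 0, 0, 0, 0, 0]

```text
time: 22.75
position: [0.4047, -0.1988, 0.1322]
ee_rot: [179.6, 0.1, -90.0]
wrist_force: [-0.9, -0.5, -0.6]
gripper_width: 0.043
```

```bash
python3 - <<'E'
from h import *
print(manip.read_state()['joint_pos'])
T=grab('top'); S=grab('scene'); save('top3.png',T['frame'][110:270,190:390],3.8)
for d,r in((T,None),(S,None)):
    g=d['frame'].astype(int); x,y=proj(d,(.4916,-.06,.006)).astype(int); m=np.zeros(g.shape[:2],np.uint8); m[y-15:y+16,x-20:x+21]=(g.max(2)<60)[y-15:y+16,x-20:x+21]
    k,l,st,ce=cv2.connectedComponentsWithStats(m); print((x,y),st[1:].tolist(),[onz(d,*c,.006).round(4) for c in ce[1:]])
    i=1+st[1:,4].argmax(); print('depth z',np.nanpercentile(cloud(d)[l==i][:,2],[10,50,90]))
    globals()['c%d'%(d is T)]=ce[i]
print('tri',tri(T,c1,S,c0))
b=(184.7,212); print('bay guess T',onz(T,184.7,212,.004)); print('pred px',proj(T,(.488,.231,.004)),proj(S,(.488,.231,.004)))
plan((.4905,-.059,.05),-90,7)
E
```

```text
[-35.45352998  14.42707188 -33.14522448  42.85406399  -0.15487707
 144.53441886]
(np.int64(269), np.int64(213)) [[263, 207, 13, 13, 115]] [array([ 0.4916, -0.0581,  0.006 ])]
depth z [0.0072431  0.01200775 0.01709147]
(np.int64(254), np.int64(184)) [[248, 179, 14, 11, 128]] [array([ 0.4914, -0.0601,  0.006 ])]
depth z [0.00609717 0.01097622 0.01372316]
tri (array([ 0.49193485, -0.05857921,  0.0071093 ]), np.float64(0.0014501401455163927))
bay guess T [0.4902017  0.23003906 0.004     ]
pred px [184.39114361 212.6339999 ] [332.877352   234.93498662]
t 22.85 pos [ 0.4043 -0.1986  0.1316] yaw -90.0 rpy [179.5   0.2 -90. ] F [-1.   0.1  0.1] spin/row 0.0
[-19.9, -12.3, 11.7] [-19.9, -12.3, 11.7] [-19.9, -12.3, 11.7] [-19.9, -12.3, 11.7] [-19.9, -12.3, 11.7] [-19.9, -12.3, 11.7] [-19.9, -12.3, 11.7]
```

View pics/top3.png

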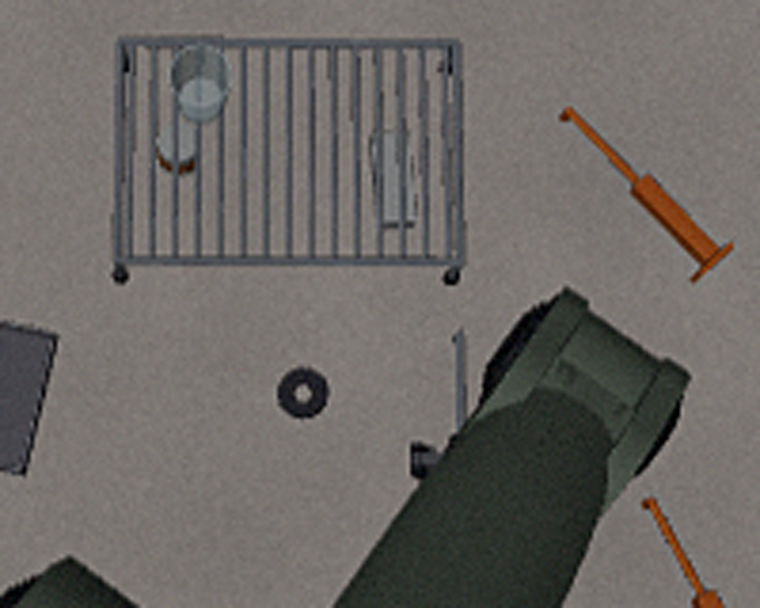

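The collar at (303,392) is fully clear of the rack. The hook stands in front of the rack with its tip at (458,335). Jar, slide box and beaker are unmoved. Both views place the collar at (0.492, −0.0585), with its top at 12 mm as expected.

```bash
python3 - <<'E'
from h import *
plan((.4918,-.0585,.07),-11.3,8)
E
```

```text
t 22.85 pos [ 0.4043 -0.1986  0.1316] yaw -90.0 rpy [179.5   0.2 -90. ] F [-1.   0.1  0.1] spin/row -0.172
[-17.5, -10.9, 7.7] [-15.4, -13.8, 7.7] [-12.8, -16.2, 7.7] [-9.8, -18.1, 7.7] [-6.6, -19.6, 7.7] [-3.2, -20.4, 7.7] [0.4, -20.6, 7.7] [3.9, -20.3, 7.7]
```

Call:
servo_tool:
  dp:
    - [-17, -11, 8]
    - [-15, -14, 8]
    - [-13, -16, 8]
    - [-10, -18, 8]
    - [-7, -20, 8]
    - [-3, -20, 8]
    - [0, -20, 8]
    - [3, -15, 6]
  spin: [-0.17, -0.17, -0.17, -0.17, -0.17, -0.17, -0.17, -0.14]
  claw: 0.85

```text
time: 23.85
position: [0.4839, -0.058, 0.061]
ee_rot: [-179.8, 1.1, -11.4]
wrist_force: [-0.0, 0.2, -0.1]
gripper_width: 0.0729
```

```bash
python3 - <<'E'
from h import *
plan((.4918,-.0585,.03),-11.3,1)
E
```

```text
t 23.85 pos [ 0.4839 -0.058   0.061 ] yaw -11.4 rpy [-179.8    1.1  -11.4] F [-0.   0.2 -0.1] spin/row -0.002
[7.9, -1.0, 31.0]
```

Call:
servo_tool:
  dp:
    - [4, 0, 4]
    - [4, -1, 10]
    - [0, 0, 12]
    - [0, 0, 10]
    - [0, 0, 8]
    - [0, 0, 6]
    - [0, 0, 3]
    - [0, 0, 0]
  spin: [0, 0, 0, 0, 0, 0, 0, 0]

```text
time: 24.85
position: [0.489, -0.059, 0.0022]
ee_rot: [-179.9, 1.4, -11.8]
wrist_force: [0.2, -0.4, 0.2]
gripper_width: 0.0726
```

```bash
python3 - <<'E'
from h import *
plan((.4918,-.0585,.0),-11.3,1)
S=grab('scene'); save('s4.png',S['frame'][130:205,205:305],7)
E
```

```text
t 24.85 pos [ 0.489  -0.059   0.0022] yaw -11.8 rpy [-179.9    1.4  -11.8] F [ 0.2 -0.4  0.2] spin/row -0.009
[2.7, -1.1, 2.2]
```

View pics/s4.png

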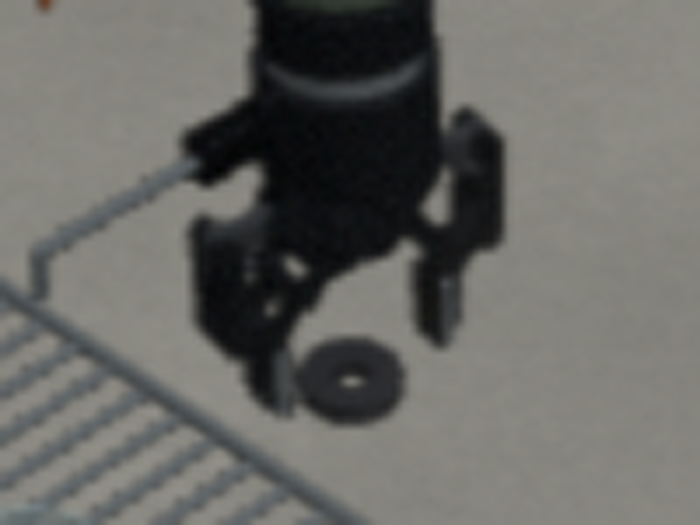

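The crop shows the open fingers on both sides of the collar (ring centre at (350,380)), with the tips still slightly above the bench. I'm centring, lowering a touch and closing.

Call:
servo_tool:
  dp:
    - [2, -1, 2]
    - [1, 0, 1]
    - [0, 0, 0]
    - [0, 0, 0]
    - [0, 0, 0]
    - [0, 0, 0]
    - [0, 0, 0]
    - [0, 0, 0]
  spin: [0, 0, 0, 0, 0, 0, 0, 0]
  claw: 0.62
  squeeze: 40

```text
time: 25.9
position: [0.4932, -0.0588, -0.0]
ee_rot: [-179.9, 1.3, -11.8]
wrist_force: [-0.8, 0.3, -0.1]
gripper_width: 0.0525
```

Call:
servo_tool:
  dp:
    - [0, 0, 0]
    - [0, 0, 0]
    - [0, 0, 0]
    - [0, 0, 0]
    - [0, 0, 0]
    - [0, 0, 0]
    - [0, 0, 0]
    - [0, 0, 0]
  spin: [0, 0, 0, 0, 0, 0, 0, 0]
  claw: 0

```text
time: 26.9
position: [0.4929, -0.0587, 0.0005]
ee_rot: [-179.9, 1.3, -11.8]
wrist_force: [-1.3, -0.5, 1.3]
gripper_width: 0.044
```

Call:
servo_tool:
  dp:
    - [0, 0, -3]
    - [0, 0, -8]
    - [0, 0, -15]
    - [0, 0, -20]
    - [0, 0, -20]
    - [0, 0, -10]
    - [0, 0, -3]
    - [0, 0, 0]
  spin: [0, 0, 0, 0, 0, 0, 0, 0]

```text
time: 27.9
position: [0.4949, -0.0593, 0.0852]
ee_rot: [-179.9, 1.2, -11.8]
wrist_force: [0.5, -0.3, -1.3]
gripper_width: 0.0439
```

```bash
python3 - <<'E'
from h import *
print(manip.read_state()['gripper_width'])
plan((.489,.2305,.08),-11.3,8)
S=grab('scene'); save('s5.png',S['frame'][120:195,205:305],7)
# bay refined: floor mask in both views
for d in(grab('top'),S):
    P=cloud(d); q=P.reshape(-1,3); q=q[(q[:,2]>.014)&(q[:,2]<.028)&(q[:,0]>.35)&(q[:,0]<.65)&(q[:,1]>.15)&(q[:,1]<.43)]
    c,wh,an=cv2.minAreaRect(q[:,:2].astype(np.float32)); print(c,wh,an)
E
```

```text
0.04390958748450967
t 27.9 pos [ 0.4949 -0.0593  0.0852] yaw -11.8 rpy [-179.9    1.2  -11.8] F [ 0.5 -0.3 -1.3] spin/row -0.001
[-8.1, -35.3, 0.6] [-8.1, -35.3, 0.6] [-8.1, -35.3, 0.6] [-8.0, -35.3, 0.6] [-8.0, -35.3, 0.6] [-7.9, -35.3, 0.6] [-7.9, -35.4, 0.6] [-7.9, -35.4, 0.6] 
(0.5052228569984436, 0.2869456112384796) (0.2311943918466568, 0.1425374448299408) 78.81822967529297
(0.5002495050430298, 0.2859612703323364) (0.2325635403394699, 0.13379362225532532) 78.92915344238281
```

View pics/s5.png

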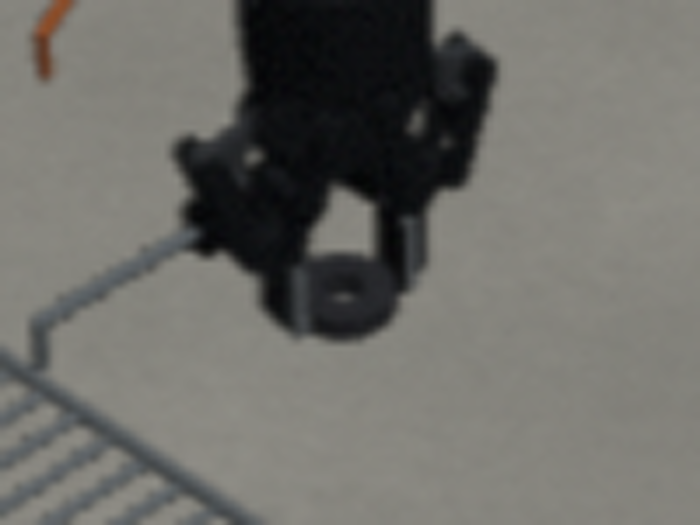

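The collar is held level between the pads (ring at (345,297)). Carrying it to the bay at about (0.489, 0.230).

Call:
servo_tool:
  dp:
    - [-5, -20, 0]
    - [-9, -38, 0]
    - [-9, -42, 0]
    - [-9, -42, 0]
    - [-9, -42, 0]
    - [-9, -42, 0]
    - [-8, -30, 0]
    - [-5, -16, 0]
  spin: [0, 0, 0, 0, 0, 0, 0, 0]

```text
time: 29.0
position: [0.4862, 0.2264, 0.0808]
ee_rot: [179.9, 1.8, -12.1]
wrist_force: [-0.3, -0.7, -1.4]
gripper_width: 0.0442
```

```bash
python3 - <<'E'
from h import *
plan((.489,.2305,.03),-11.3,1)
E
```

```text
t 29.0 pos [0.4862 0.2264 0.0808] yaw -12.1 rpy [179.9   1.8 -12.1] F [-0.3 -0.7 -1.4] spin/row -0.014
[1.9, -4.6, 50.8]
```

Call:
servo_tool:
  dp:
    - [2, -4, 5]
    - [0, 0, 12]
    - [0, 0, 12]
    - [0, 0, 12]
    - [0, 0, 10]
    - [0, 0, 7]
    - [0, 0, 4]
    - [0, 0, 1]
  spin: [-0.01, 0, 0, 0, 0, 0, 0, 0]

```text
time: 30.0
position: [0.4862, 0.2266, 0.0115]
ee_rot: [179.8, 1.9, -11.7]
wrist_force: [-0.4, -0.4, -1.3]
gripper_width: 0.0441
```

Call:
servo_tool:
  dp:
    - [0, 0, 2]
    - [0, 0, 1]
    - [0, 0, 0]
    - [0, 0, 0]
    - [0, 0, 0]
    - [0, 0, 0]
    - [0, 0, 0]
    - [0, 0, 0]
  spin: [0, 0, 0, 0, 0, 0, 0, 0]

```text
time: 31.0
position: [0.487, 0.2271, 0.0094]
ee_rot: [179.8, 1.8, -11.7]
wrist_force: [0.5, 0.4, -1.6]
gripper_width: 0.0446
```

Still about 4–5 mm above the floor, so I'm lowering gently until contact.

Call:
servo_tool:
  dp:
    - [0, 0, 1.5]
    - [0, 0, 1.5]
    - [0, 0, 1]
    - [0, 0, 0]
    - [0, 0, 0]
    - [0, 0, 0]
    - [0, 0, 0]
    - [0, 0, 0]
  spin: [0, 0, 0, 0, 0, 0, 0, 0]

```text
time: 32.0
position: [0.4868, 0.2271, 0.005]
ee_rot: [179.8, 1.8, -11.7]
wrist_force: [0.6, 0.1, -1.4]
gripper_width: 0.0442
```

Call:
servo_tool:
  dp:
    - [0, 0, 0.8]
    - [0, 0, 0.5]
    - [0, 0, 0]
    - [0, 0, 0]
    - [0, 0, 0]
    - [0, 0, 0]
    - [0, 0, 0]
    - [0, 0, 0]
  spin: [0, 0, 0, 0, 0, 0, 0, 0]

```text
time: 33.0
position: [0.4869, 0.2272, 0.0046]
ee_rot: [179.8, 1.8, -11.7]
wrist_force: [-0.5, -0.2, -0.1]
gripper_width: 0.0441
```

Call:
servo_tool:
  dp:
    - [0, 0, 0.8]
    - [0, 0, 0.8]
    - [0, 0, 0.5]
    - [0, 0, 0]
    - [0, 0, 0]
    - [0, 0, 0]
    - [0, 0, 0]
    - [0, 0, 0]
  spin: [0, 0, 0, 0, 0, 0, 0, 0]

```text
time: 34.0
position: [0.4869, 0.2272, 0.0046]
ee_rot: [179.8, 1.7, -11.7]
wrist_force: [-1.8, 0.3, 2.7]
gripper_width: 0.0438
```

Contact: +2.7 N upward with no further descent. Releasing.

Call:
servo_tool:
  dp:
    - [0, 0, 0]
    - [0, 0, 0]
    - [0, 0, 0]
    - [0, 0, 0]
    - [0, 0, 0]
    - [0, 0, 0]
    - [0, 0, 0]
    - [0, 0, 0]
  spin: [0, 0, 0, 0, 0, 0, 0, 0]
  claw: 0.72

```text
time: 35.0
position: [0.4874, 0.2273, 0.0042]
ee_rot: [179.8, 1.7, -11.7]
wrist_force: [-0.3, 0.4, 0.3]
gripper_width: 0.0615
```

Call:
servo_tool:
  dp:
    - [0, 0, -5]
    - [0, 0, -12]
    - [0, 0, -20]
    - [0, 0, -25]
    - [0, 0, -30]
    - [0, 0, -30]
    - [0, 0, -15]
    - [0, 0, -5]
  spin: [0, 0, 0, 0, 0, 0, 0, 0]

```text
time: 36.0
position: [0.4922, 0.227, 0.156]
ee_rot: [179.9, 1.5, -11.7]
wrist_force: [1.1, -0.1, 0.1]
gripper_width: 0.0616
```

Call:
servo_tool:
  dp:
    - [0, 20, -5]
    - [0, 40, -5]
    - [0, 45, 0]
    - [0, 45, 0]
    - [0, 45, 0]
    - [0, 40, 0]
    - [0, 20, 0]
    - [0, 5, 0]
  spin: [0, 0, 0, 0, 0, 0, 0, 0]

```text
time: 37.0
position: [0.4321, -0.0399, 0.165]
ee_rot: [179.7, 1.8, -11.8]
wrist_force: [-0.1, -0.4, 0.0]
gripper_width: 0.0615
```

```bash
python3 - <<'E'
from h import *
S=grab('scene'); T=grab('top'); s=manip.read_state(); print(s['time'],s['position'])
save('end.png',S['frame'][110:300,130:410],2.8)
cs=[]
for d in(T,S):
    g=d['frame'].astype(int); x,y=proj(d,(.487,.227,.01)).astype(int); m=np.zeros(g.shape[:2],np.uint8); m[y-14:y+15,x-14:x+15]=(g.max(2)<48)[y-14:y+15,x-14:x+15]
    k,l,st,ce=cv2.connectedComponentsWithStats(m); i=1+st[1:,4].argmax(); cs.append(ce[i]); print(st[i],onz(d,*ce[i],.010),np.nanpercentile(cloud(d)[l==i][:,2],[10,50,90]))
print(tri(T,cs[0],S,cs[1]))
E
```

```text
37.1 [ 0.43255051 -0.03898422  0.16501771]
[179 206  14  14 129] [0.48762038 0.2275833  0.01      ] [0.00945312 0.0155161  0.01978355]
[329 234  11   6  31] [0.49614646 0.24228895 0.01      ] [0.00797792 0.01117005 0.01662635]
(array([ 0.48759185,  0.23237429, -0.00319816]), np.float64(0.007584630770545327))
```

View pics/end.png

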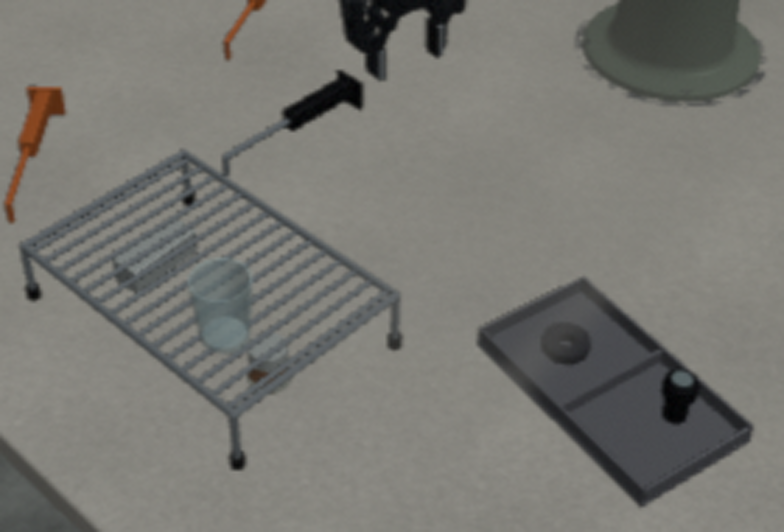

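The collar lies flat in the empty bay at (566,343). The hook stands level in front of the rack at (290,115), and the eyepiece, jar, slide box and beaker are in place. The scene-view mask caught only a sliver of the collar, so that triangulation is void. The top view's z of 15.5 mm matches 4 + 12 mm.

```bash
python3 -c "
from station import manip
print(manip.sign_off())"
```

```text
the job is handed in; nothing more can be done
None
```

The job is done and handed in at about 37 s of the 72 s allowed. I hooked the collar by its hole with the black hook and drew it clear of the rack. I then stood the hook back on the bench in front of the rack, and set the collar flat in the tray's empty bay.

**Last checks that passed:**
- **Collar:** in the top view it is at (0.488, 0.228) with its top at 15.5 mm, where 16 mm was expected. It was released only after about 2.7 N of floor contact.
- **Hook:** it stands level in front of the rack, in line with the rack's −y end.
- **Bystanders:** the jar, slide box, beaker and eyepiece look unmoved in the final picture.
- **Robot:** the gripper is empty and well clear of everything. Reported wrist forces stayed within about 3 N throughout.

**Check that failed:** the final two-view position of the collar disagreed by 7.6 mm. The scene-view colour mask caught only a sliver of the collar, so I set that figure aside and relied on the top view and the picture.

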